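# Take the inline filter off the airbrush compressor's quick coupler and pack it away

### The job

The airbrush compressor is off and vented. Pull the sprung collar of its quick coupler back towards the compressor until the clear inline filter pops loose and let the collar go, then draw the filter out and lay it down flat in the empty compartment of the blue marker case. Do not let the filter drop, and do not push about the marker, the two little jars and the glasses case on the table.

Things in the scene. Friction and masses are not known exactly. Their poses are not given: they have to be found in the camera images.
- compressor: small airbrush compressor, blue motor, black carrying handle, fixed to the table; about 130 x 280 mm, 180 mm high. Origin: on the table under it; z up. Its outlet points along its own -y: on one level axis (x = 0, 100 mm above the table) come regulator, brass coupler base, steel collar and filter. Beyond 110 mm from the origin on that side it is nowhere higher than 140 mm
- regulator (a point): centre of the compressor's aluminium regulator block (38 mm wide and high, 40 mm along the axis), on the coupler axis, 57 mm behind the collar's grip point; a gauge reaches 40 mm to +x and a black knob 41 mm to -x of the axis. Axes as the compressor's
- collar_grip (a point): centre of the collar's grip length, on the coupler axis; moves with the collar. The collar is a knurled round steel sleeve, 28 mm across, from 14 mm behind to 14 mm ahead of this point, with a rim 33 mm across and 5 mm wide at its front (filter) end. Axes as the compressor's
- collar (a joint): collar slide in m: 0 = home (start), 0.011 = fully back towards the compressor (its +y). A spring resists with 6 to 11.5 N. 5 to 6 mm back the catch frees the filter and a valve spring pushes it about 10 mm out; it stays loosely in the socket, drooping about 4 degrees. Let go, the collar stays some 5 mm back until the filter is drawn out, then springs home
- coupler_mouth (a point): centre of the coupler's open end, on the axis, where the filter's plug goes in; fixed to the compressor, axes as the compressor's
- filter: loose inline air filter, 0.12 kg, at first locked in the coupler. Origin: middle of its clear tube (34 mm across, 44 mm long: grip here), on its axis; +y to its plug, z up. Hexagonal aluminium caps, 38 mm across flats (44 over corners), flats up and down, 22 to 32 mm either side. Brass outlet to -46 mm. Lying flat its axis is 19 mm above what it lies on
- filter_tip (a point): tip of the filter's plug, 72 mm from the filter's origin on its +y axis; axes as the filter's. Behind it the 14 mm steel plug is 30 mm long with a locking groove, then a brass nut 19 mm across and 10 mm long up to the cap. 28 mm of the plug is in the socket while locked, some 18 mm once popped loose
- case: blue plastic marker case lying open, fixed to the table. Origin: on the table under the centre of the empty compartment; x goes to the other half with the ten markers, y along the compartment, z up. It reaches from x = -55 to 293 mm, y = -105 to 105 mm and is 34 mm high
- slot (a point): centre of the dark foam floor of the empty compartment, 6 mm above the table; clear inside 100 mm along x and 200 mm along y, walls 28 mm above this floor on three sides and 24 mm on +x. Axes as the case's: the filter fits with its axis along y, its plug either way
- marker: loose marker pen, white with a red cap, 120 mm long, 16 mm thick, lying on the table. Origin underneath, 15 mm from its middle towards the body end; x along it, cap to -x
- ink_jar: loose amber ink jar with a black cap, 42 mm across, 48 mm high. Origin: centre of its underside
- cleaner: loose green cleaner jar with a white cap, 36 mm across, 58 mm high. Origin: centre of its underside
- glasses_case: loose dark spectacle case, 60 x 155 mm, 36 mm high. Origin: centre of its underside; y along it
Not all that is in view belongs to the job. Of the things that look like the filter, the middle-sized one is meant.

How it is judged:
On the way, in this order (a step that is already met when the one before it is completed fails the run):
1. the collar is pulled back (at least 4.5 mm) and the filter has popped loose, its plug 6 mm or more out of its locked place but still in the coupler (value of joint collar above 0.0045 m and y of filter_tip in the frame of coupler_mouth between 0.003 and 0.023 m), for 0.05 s.
2. the filter, held in the fingers, is drawn out until its plug is clear of the coupler, and the collar has sprung home (y of filter_tip in the frame of coupler_mouth below -0.003 m and value of joint collar below 0.002 m and contact force between the fingers and filter above 0.5 N), for 0.05 s.
At the end, for the whole second after the job is handed in: the filter lies flat (axis within 6 degrees of level) and still on the floor of the empty compartment, its axis 12 to 25 mm above that floor and its middle inside the compartment (within 35 mm of the centre across and 58 mm along it), and the collar is home (within 2 mm) (x of filter in the frame of slot between -0.035 and 0.035 m and y of filter in the frame of slot between -0.058 and 0.058 m and z of filter in the frame of slot between 0.012 and 0.025 m and angle between filter's own y axis and vertical between 1.47 and 1.67 rad and linear speed of filter below 0.02 m/s and angular speed of filter below 0.3 rad/s and value of joint collar below 0.002 m); the robot touches nothing.
It fails at once if the filter is dropped or flung (faster than 0.7 m/s with no finger holding it: a fall of more than about 25 mm) (linear speed of filter above 0.7 m/s and contact force between the fingers and filter below 0.2 N).
It fails at once if the marker, a jar or the glasses case is moved more than 30 mm (distance of any of marker, ink_jar, cleaner, glasses_case from where it was at the start of the episode above 0.03 m).
It also fails if it takes over 56 s, if anything falls off the work surface, if the arm or the gripper's body presses on something with over 40 N, if the wrist force passes 120 N, or if a joint passes its speed limit or range.

### The arm

A 7-joint arm with a two-finger parallel gripper is mounted at the origin on the work surface. World frame = base frame: x ahead of the robot, y to its left, z up, the work surface at z = 0. Lengths are in m, angles in rad, forces in N, time in s.
With the tool pointing down it reaches from about 0.4 to 0.925 m from the base axis. Payload 4.1 kg.
Tool frame: the origin (TCP) lies at the very end of the fingers, on their centre line; the grasp point (between the pads) lies 19 mm behind it; z points along the fingers, y is the line along which they close (so a half turn about z gives the same grasp; the last joint's range is limited). The gripper opens to 85 mm and grips with 20 to 120 N. Pads are 22 mm wide; open, the fingers measure 114 mm over their backs; the gripper's body (76 mm by 85 mm) begins 54 mm behind the grasp point. The pads swing forward as they close: fully open they stand 13 mm farther back than shut.
Start: joints at [-1.352, 0.398, 0.045, 1.537, -0.019, 1.207, -0.051], TCP at [0.203, 0.617, 0.203] pointing down, gripper open.
Joint ranges: [-2.82, 2.82], [-0.49, 2.23], [-1.37, 1.46], [0, 2.46], [-1.36, 4.5], [0.23, 2], [-2.94, 2.94]. Speed limits (rad/s): [2.57, 2.57, 3.14, 3.14, 3.14, 3.14, 3.14].

### API

Orientations are given as a unit quaternion [x, y, z, w].
In Python, from rig import get_state, eyes, job_done gives the robot as it stands.
- The arm moves only by the tool drive_tool, never from a script. Its argument "targets" is a list of rows, each an object of numbers: "dx", "dy", "dz": the shift along the tool's x, y, z scaled (see below); "roll": the turn about the tool's z scaled (see below). In form: [{"dx": .., "dy": .., "dz": .., "roll": ..}, ...]. A call has 1 to 12 rows; each row is the pose to reach, as a shift and turn from the pose commanded when the call began, along the tool's axes at that moment; what a row does not reach only later rows make up. The controller multiplies each number of a shift by 750 mm and each number of a turn by pi/2 rad. A row lasts 1/10 s, in which the tool goes at most 50 mm and 8.59 degrees, less where a joint would pass 70% of its speed; a pose out of reach is approached as far as the arm can. A call with a number of a shift or a turn outside -1 to 1 is refused whole. A call with a gripper value outside its range is refused whole. "gripper" is the closure, from -1 (fully open) to 1 (shut), set as the call begins (left out, the last holds). The fingers move at their own pace and stop on an object; "force" is the grip in N (left out, the last holds). Time passes only in rows, so rows that repeat a pose let the fingers close. It gives the time, the measured TCP pose, the force, the opening and the grip force at its end, in the units of the state.
- get_state(): the state, without advancing time (a new reading comes with each control period).
- eyes.capture(name): name is "side" or "top" or "wrist"; returns the picture (420x560x3 uint8, red, green, blue); there is no depth.
- eyes.camera_info(name): a dict with "fx", "fy", "cx", "cy" (pixels), "cam_to_world" (4x4, takes a point from camera to world coordinates). Camera axes: x right, y down, z forward; pixel columns grow to the right and rows downward; lengths in m; the calibration is good to about 2 mm. A picture is of the moment at which its call begins: read the wrist's pose just before it. camera_info takes no time and is no camera call; for the wrist camera it gives the pose at the moment of the call.
- job_done(): hands the job in; it is judged then, once.
The state is a dict: "time_s": time; "q": joint angles; "joint_vel": joint speeds; "effort": joint torques, N m; "tool_pos": TCP position; "tool_rot": TCP orientation; "force": force on the tool from outside, world axes, zero at the start; "ft_torque": the same for the moment, N m; "finger_gap": finger opening in m; "grasp_force": force on a finger pad.
Only numpy, scipy, OpenCV 4.12 (cv2) and the standard library are available. Lean on these libraries where they do the work, as an engineer would, in place of code of your own. Each camera call takes 0.05 s, during which the arm holds its last target. There are 200 camera calls.

## Working session

There is one attempt and no reset: what is moved stays moved. The work goes in short steps, Python scripts to look and compute and a tool call to move; the robot and the scene stay as the last step left them, time stands still between calls to the robot, and variables do not carry over. Pictures are saved under pics/ and viewed, at most 10 in all, crops included, and the job is handed in when it is done.

Besides the shell and the picture viewer there is one more tool, called after ">>>" as a command line: name --argument value ..., lists and objects as JSON in quotes. drive_tool: Moves the arm, as the interface text tells. Shifts and turns lie within -1 to 1; 1 stands for 750 mm of shift or pi/2 rad of turn. Its arguments: {"type":"object","properties":{"targets":{"type":"array","items":{"type":"object","properties":{"dx":{"type":"number","minimum":-1,"maximum":1},"dy":{"type":"number","minimum":-1,"maximum":1},"dz":{"type":"number","minimum":-1,"maximum":1},"roll":{"type":"number","minimum":-1,"maximum":1}}}},"gripper":{"type":"number"},"force":{"type":"number"}},"required":["targets"]}

```bash
mkdir -p pics; ls
python3 - <<'E'
from rig import get_state, eyes
import cv2,numpy as np
np.set_printoptions(precision=4,suppress=True)
s=get_state();print(s)
a=[]
for n in ["top","side"]:
    im=eyes.capture(n);cv2.imwrite(f"pics/{n}0.png",im[:,:,::-1]);i=eyes.camera_info(n);print(n,i)
E
```

```text
pics
{'time_s': 0.0, 'q': array([-1.352 ,  0.3992,  0.045 ,  1.5379, -0.0187,  1.2069, -0.0507]), 'joint_vel': array([ 0.0005,  0.0001, -0.    , -0.0001,  0.0011,  0.0008,  0.0005]), 'effort': array([  0.0004, -47.5117,   1.365 , -25.4225,   0.0117,   0.0094,
         0.    ]), 'tool_pos': array([0.2029, 0.6168, 0.2015]), 'tool_rot': array([ 0.1581,  0.9874, -0.001 , -0.0001]), 'force': array([ 0.1712, -0.4084, -0.0583]), 'ft_torque': array([ 0.0012, -0.0028,  0.0158]), 'grasp_force': 0.0, 'finger_gap': 0.08522662797266742}
top {'fx': 425.26780190225264, 'fy': 425.26780190225264, 'cx': 276.4924242314369, 'cy': 213.39727081037984, 'cam_to_world': array([[ 0.0508, -0.977 ,  0.2072,  0.3072],
       [-0.9987, -0.0491,  0.0133,  0.0633],
       [-0.0029, -0.2076, -0.9782,  1.0703],
       [ 0.    ,  0.    ,  0.    ,  1.    ]])}
side {'fx': 389.6352113855318, 'fy': 389.6352113855318, 'cx': 277.9431596023046, 'cy': 209.40451305860992, 'cam_to_world': array([[ 0.9726, -0.1041,  0.2078,  0.315 ],
       [-0.2311, -0.5303,  0.8157, -0.6716],
       [ 0.0253, -0.8414, -0.5398,  0.5911],
       [ 0.    ,  0.    ,  0.    ,  1.    ]])}
```

View pics/top0.png

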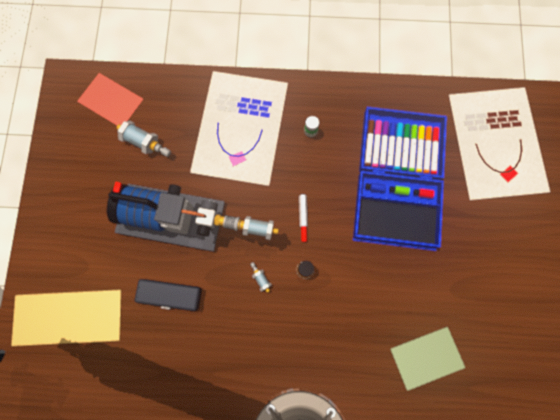

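View pics/side0.png

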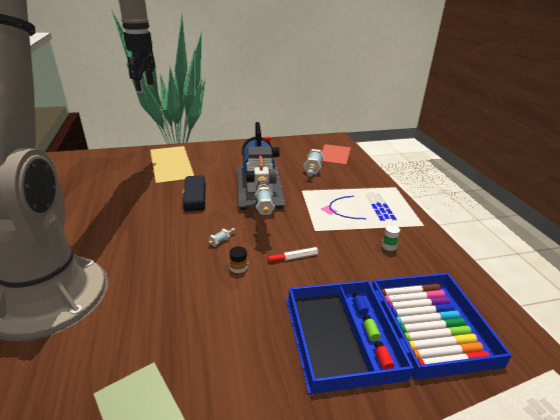

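The top view shows three filter-like things: a large one lying at (143,140), one in the coupler at (255,228), and a small one at (262,278). The middle-sized one in the coupler fits. The empty compartment is at about (400,222), marker at (303,218), ink jar at (306,269), cleaner at (312,127) and glasses case at (168,295). The side view agrees, with the filter at (264,197). I'll confirm with an enlarged crop.

```bash
cat > h.py <<'E'
import numpy as np
from scipy.spatial.transform import Rotation as R
from rig import get_state, eyes
np.set_printoptions(precision=4,suppress=True)
def onplane(info,u,v,z):
    T=info["cam_to_world"];d=T[:3,:3]@[(u-info["cx"])/info["fx"],(v-info["cy"])/info["fy"],1]
    return T[:3,3]+d*(z-T[2,3])/d[2]
def proj(info,p):
    T=info["cam_to_world"];c=T[:3,:3].T@(np.array(p)-T[:3,3]);return np.array([info["cx"]+info["fx"]*c[0]/c[2],info["cy"]+info["fy"]*c[1]/c[2]])
def totool(p,s=None,tcp=None):
    s=s or get_state();return R.from_quat(s["tool_rot"]).inv().apply(np.array(p)-s["tool_pos"])/0.75
E
python3 - <<'E'
from h import *
import cv2
t=cv2.imread("pics/top0.png");s=cv2.imread("pics/side0.png")
a=cv2.resize(t[185:275,100:300],(800,360),interpolation=cv2.INTER_CUBIC)
b=cv2.resize(t[165:255,345:455],(293,240),interpolation=cv2.INTER_CUBIC)
c=cv2.resize(s[125:225,225:325],(240,240),interpolation=cv2.INTER_CUBIC)
o=np.zeros((600,800,3),np.uint8);o[:360]=a;o[360:,:293]=b;o[360:,300:540]=c
cv2.imwrite("pics/crop1.png",o)
E
```

```text
(no output)
```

View pics/crop1.png

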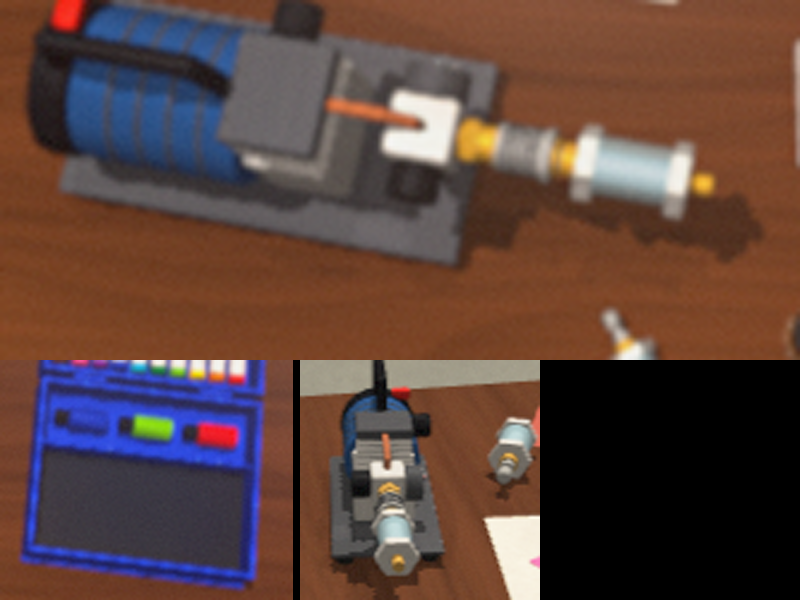

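Run:
```python
from h import *
i=eyes.camera_info("top");j=eyes.camera_info("side")
P=lambda x,y:(100+x/4,185+y/4)
f=onplane(i,*P(633,171),.1);c=onplane(i,*P(521,150),.1);r=onplane(i,*P(422,127),.119);tip=onplane(i,*P(704,183),.1)
print("filter",f,"collar",c,"reg",r,"outlet",tip)
for n,p in [("f",f),("c",c),("tip",tip)]: print(n,proj(j,p))
d=(f-c);print("dir yaw of outlet",np.degrees(np.arctan2(*(tip-r)[[1,0]])),np.linalg.norm(d),np.linalg.norm(tip-f))
cs=[(45,87),(250,110),(240,215),(32,190)]
q=np.array([onplane(i,345+x/2.664,165+y/2.667,.006) for x,y in cs]);print(q,q.mean(0))
for n,(u,v),z in [("glass",(168,292),.036),("ink",(306,268),.048),("clean",(312,121),.058),("mark1",(303,195),.008),("mark2",(304,241),.008)]: print(n,onplane(i,u,v,z))
s=get_state();print(R.from_quat(s["tool_rot"]).as_matrix())
```

```text
filter [0.4766 0.117  0.1   ] collar [0.4857 0.1827 0.1   ] reg [0.4927 0.2378 0.119 ] outlet [0.4717 0.0756 0.1   ]
f [262.4779 200.3971]
c [260.8604 186.9187]
tip [263.9205 209.708 ]
dir yaw of outlet -97.39230644466087 0.06632752720145678 0.041718108189290164
[[ 0.5852 -0.1399  0.006 ]
 [ 0.5722 -0.3371  0.006 ]
 [ 0.4699 -0.3248  0.006 ]
 [ 0.4839 -0.1285  0.006 ]] [ 0.5278 -0.2326  0.006 ]
glass [0.3211 0.3271 0.036 ]
ink [ 0.3939 -0.      0.048 ]
clean [ 0.7667 -0.0011  0.058 ]
mark1 [0.584 0.012 0.008]
mark2 [0.4647 0.005  0.008 ]
[[-0.95    0.3124 -0.0004]
 [ 0.3124  0.95   -0.0017]
 [-0.0001 -0.0017 -1.    ]]
```

The crop confirms it: the middle-sized clear filter sits in the coupler at crop (633,171), the collar is at (521,150) and the regulator at (422,127). The smaller and larger ones lie on the table. Next I move above the collar with the fingers across the axis.

>>> drive_tool --targets '[{"dx":-0.1,"dy":-0.08,"dz":-0.107,"roll":0.1},{"dx":-0.539,"dy":-0.432,"dz":-0.107,"roll":0.88},{"dx":-0.539,"dy":-0.432,"dz":-0.107,"roll":0.88},{"dx":-0.539,"dy":-0.432,"dz":-0.107,"roll":0.88},{"dx":-0.539,"dy":-0.432,"dz":-0.107,"roll":0.88},{"dx":-0.539,"dy":-0.432,"dz":-0.107,"roll":0.88},{"dx":-0.539,"dy":-0.432,"dz":-0.107,"roll":0.88},{"dx":-0.539,"dy":-0.432,"dz":-0.107,"roll":0.88},{"dx":-0.539,"dy":-0.432,"dz":-0.107,"roll":0.88},{"dx":-0.539,"dy":-0.432,"dz":-0.107,"roll":0.88},{"dx":-0.539,"dy":-0.432,"dz":-0.107,"roll":0.88},{"dx":-0.539,"dy":-0.432,"dz":-0.107,"roll":0.88}]' --gripper -1 --force 50

```text
time_s: 1.3
tool_pos: [0.4885, 0.1773, 0.2833]
tool_rot: [0.755, 0.656, 0.0, 0.001]
force: [-0.2, -0.2, -0.4]
finger_gap: 0.0855
grasp_force: 0.0
```

>>> drive_tool --targets '[{"dx":0,"dy":0,"dz":0,"roll":0},{"dx":0,"dy":0,"dz":0,"roll":0}]'

```text
time_s: 1.5
tool_pos: [0.4849, 0.1849, 0.2822]
tool_rot: [0.751, 0.661, -0.0, -0.001]
force: [-0.8, 0.2, 0.4]
finger_gap: 0.0854
grasp_force: 0.0
```

Run:
```python
from h import *
import cv2
s=get_state();print(s["time_s"],s["tool_pos"],R.from_quat(s["tool_rot"]).as_matrix(),s["q"])
i=eyes.camera_info("wrist");print(i);np.save("w1.npy",i,allow_pickle=True)
im=eyes.capture("wrist");cv2.imwrite("pics/w1.png",im[:,:,::-1])
for p in [(.4857,.1827,.1),(.4766,.117,.1)]:print(proj(i,p))
```

```text
1.5 [0.4849 0.1849 0.2822] [[ 0.1265  0.992  -0.0012]
 [ 0.992  -0.1265  0.0003]
 [ 0.0001 -0.0012 -1.    ]] [-0.9208  0.119   0.526   1.7411 -0.0627  1.2989 -0.5079]
{'fx': 325.44723159760986, 'fy': 325.44723159760986, 'cx': 277.85873332630905, 'cy': 215.58139668853204, 'cam_to_world': array([[ 0.9919, -0.1216, -0.037 ,  0.4951],
       [-0.1271, -0.9525, -0.2767,  0.2556],
       [-0.0016,  0.2792, -0.9602,  0.4543],
       [ 0.    ,  0.    ,  0.    ,  1.    ]])}
[278.3104 190.0438]
[277.7071 245.946 ]
```

View pics/w1.png

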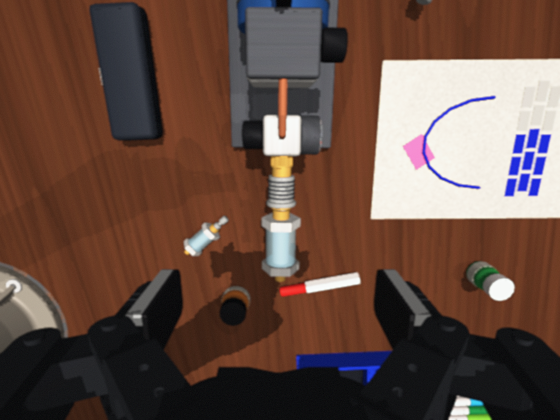

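The wrist view shows regulator (282,135), collar from about (281,176) to the rim (281,207), and filter caps at (281,222) and (281,267). The axis runs nearly straight along the image.

Run:
```python
from h import *
import cv2
i=np.load("w1.npy",allow_pickle=True).item()
for n,u,v,z in [("reg",282.3,135,.119),("collar",281.5,191,.1),("cap1",281,222,.1),("cap2",281,267,.1),("filt",281,244.5,.1),("outl",280.5,279,.1)]:
    p=onplane(i,u,v,z);print(n,p,totool(p)*[1,1,0])
im=cv2.imread("pics/w1.png")[120:290,220:345];cv2.imwrite("pics/w1c.png",cv2.resize(im,None,fx=3.5,fy=3.5,interpolation=cv2.INTER_CUBIC))
```

```text
reg [0.4973 0.2417 0.119 ] [0.077  0.0072 0.    ]
collar [0.4891 0.1812 0.1   ] [-0.0045  0.0065  0.    ]
cap1 [0.484  0.1455 0.1   ] [-0.0525  0.0058  0.    ]
cap2 [0.4771 0.0899 0.1   ] [-0.1272  0.0059  0.    ]
filt [0.4806 0.1183 0.1   ] [-0.0891  0.0059  0.    ]
outl [0.4745 0.0744 0.1   ] [-0.1482  0.0052  0.    ]
```

View pics/w1c.png

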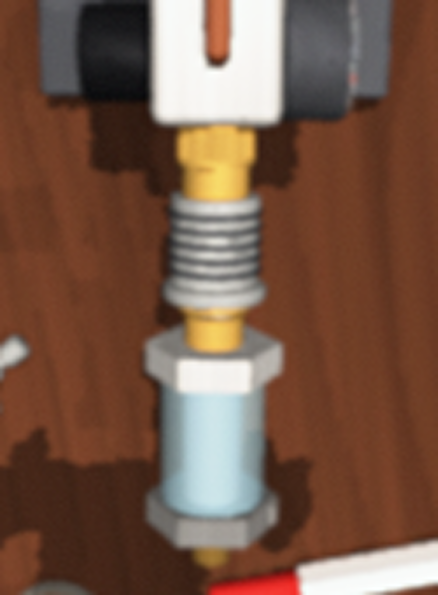

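The collar sleeve sits clear of the rim, about 4 mm off the tool centre, and the yaw agrees to within a degree. Descending onto it.

>>> drive_tool --targets '[{"dx":-0.003,"dy":0.005,"dz":0.06,"roll":0},{"dx":-0.003,"dy":0.005,"dz":0.12,"roll":0},{"dx":-0.003,"dy":0.005,"dz":0.17,"roll":0},{"dx":-0.003,"dy":0.005,"dz":0.21,"roll":0},{"dx":-0.003,"dy":0.005,"dz":0.24,"roll":0},{"dx":-0.003,"dy":0.005,"dz":0.265,"roll":0},{"dx":-0.003,"dy":0.005,"dz":0.27,"roll":0},{"dx":-0.003,"dy":0.005,"dz":0.27,"roll":0},{"dx":-0.003,"dy":0.005,"dz":0.27,"roll":0}]'

```text
time_s: 2.45
tool_pos: [0.4899, 0.1816, 0.0812]
tool_rot: [0.751, 0.66, 0.001, 0.0]
force: [-0.3, -0.4, 0.4]
finger_gap: 0.0855
grasp_force: 0.0
```

Run:
```python
from h import *
import cv2
s=get_state();print(s["tool_pos"],s["force"],R.from_quat(s["tool_rot"]).as_matrix())
i=eyes.camera_info("wrist");np.save("w2.npy",i,allow_pickle=True)
im=eyes.capture("wrist");cv2.imwrite("pics/w2.png",im[:,:,::-1])
g=s["tool_pos"]+[0,0,.019];print(proj(i,g))
```

```text
[0.4899 0.1816 0.0812] [-0.3441 -0.4309  0.3705] [[ 0.1279  0.9918  0.0015]
 [ 0.9918 -0.1279  0.0011]
 [ 0.0012  0.0013 -1.    ]]
[276.2646 266.0782]
```

View pics/w2.png

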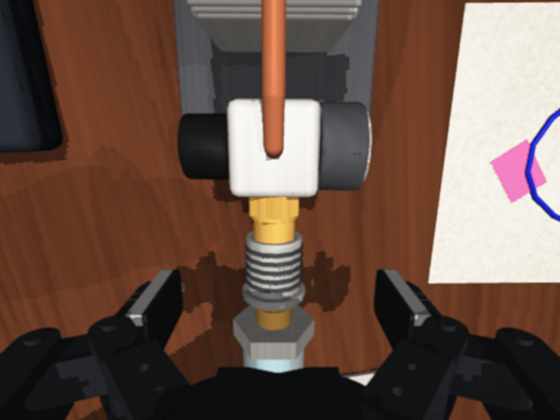

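The collar axis is at column 274 and the grasp point projects to (276,266). The sleeve lies between the pads, clear of the rim at row about 300. I'll nudge 1.5 mm and close.

>>> drive_tool --targets '[{"dx":0,"dy":-0.002,"dz":0,"roll":0},{"dx":0,"dy":-0.002,"dz":0,"roll":0},{"dx":0,"dy":-0.002,"dz":0,"roll":0},{"dx":0,"dy":-0.002,"dz":0,"roll":0},{"dx":0,"dy":-0.002,"dz":0,"roll":0},{"dx":0,"dy":-0.002,"dz":0,"roll":0},{"dx":0,"dy":-0.002,"dz":0,"roll":0},{"dx":0,"dy":-0.002,"dz":0,"roll":0},{"dx":0,"dy":-0.002,"dz":0,"roll":0},{"dx":0,"dy":-0.002,"dz":0,"roll":0}]' --gripper 1 --force 60

```text
time_s: 3.5
tool_pos: [0.4877, 0.181, 0.0807]
tool_rot: [0.751, 0.66, -0.0, -0.0]
force: [-2.0, 0.2, 5.0]
finger_gap: 0.017
grasp_force: 57.4
```

Run:
```python
from h import *
import cv2
s=get_state();print(s["tool_pos"],s["force"],s["finger_gap"])
o=np.zeros((420,800,3),np.uint8)
im=eyes.capture("wrist")[:,:,::-1];o[:,:400]=im[:,80:480]
b=eyes.capture("side")[130:235,215:315,::-1];o[:,400:]=cv2.resize(b,(400,420),interpolation=cv2.INTER_CUBIC);cv2.imwrite("pics/w3.png",o)
```

```text
[0.4877 0.181  0.0807] [-2.0164  0.1759  5.0086] 0.016984500075694974
```

View pics/w3.png

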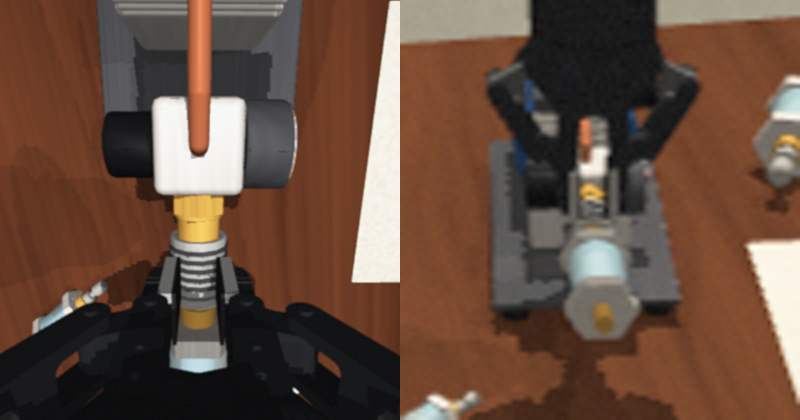

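The pads sit either side of the knurled sleeve (rows about 258–300), with the filter still locked. I'll test with a 4 mm pull.

>>> drive_tool --targets '[{"dx":0.0015},{"dx":0.003},{"dx":0.004},{"dx":0.005},{"dx":0.005}]'

```text
invalid input at $.targets[0]: expected keys dx, dy, dz, roll
```

>>> drive_tool --targets '[{"dx":0.0015,"dy":0,"dz":0,"roll":0},{"dx":0.003,"dy":0,"dz":0,"roll":0},{"dx":0.004,"dy":0,"dz":0,"roll":0},{"dx":0.005,"dy":0,"dz":0,"roll":0},{"dx":0.005,"dy":0,"dz":0,"roll":0}]'

```text
time_s: 4.1
tool_pos: [0.4876, 0.181, 0.0807]
tool_rot: [0.752, 0.659, -0.002, 0.001]
force: [-3.1, -6.7, 9.2]
finger_gap: 0.0166
grasp_force: 58.8
```

>>> drive_tool --targets '[{"dx":0.002,"dy":0,"dz":0,"roll":0},{"dx":0.004,"dy":0,"dz":0,"roll":0},{"dx":0.006,"dy":0,"dz":0,"roll":0},{"dx":0.006,"dy":0,"dz":0,"roll":0}]'

```text
time_s: 4.5
tool_pos: [0.4876, 0.1809, 0.0806]
tool_rot: [0.752, 0.659, -0.005, 0.002]
force: [-6.1, -14.3, 14.3]
finger_gap: 0.0164
grasp_force: 60.3
```

Run:
```python
from h import *
i=np.load("w2.npy",allow_pickle=True).item()
print(i["cam_to_world"])
for n,u,v,z in [("reg back",274,100,.119),("reg front top",274,190,.119),("sleeve rear top",274,234,.114),("rim rear top",274,292,.1165),("rim front",274,305,.1165),("capback top",274,308,.119),("cap front top",274,345,.119)]:
    print(n,v,onplane(i,u,v,z))
```

```text
[[ 0.9917 -0.1236 -0.0348  0.4997]
 [-0.1284 -0.9526 -0.2759  0.2522]
 [ 0.001   0.2781 -0.9605  0.2533]
 [ 0.      0.      0.      1.    ]]
reg back 100 [0.4994 0.2603 0.119 ]
reg front top 190 [0.4947 0.2249 0.119 ]
sleeve rear top 234 [0.4918 0.2038 0.114 ]
rim rear top 292 [0.4882 0.1761 0.1165]
rim front 305 [0.4873 0.1693 0.1165]
capback top 308 [0.4873 0.1692 0.119 ]
cap front top 345 [0.4846 0.149  0.119 ]
```

It is rigid, and the gap of 17 mm is too small for a 28 mm sleeve, so the pads have seated badly: too high on the sleeve and a few mm too far forward. I'll release, go lower and about 5 mm back, and regrip.

>>> drive_tool --targets '[{"dx":-0.006,"dy":0,"dz":0,"roll":0},{"dx":-0.011,"dy":0,"dz":0,"roll":0}]'

```text
time_s: 4.7
tool_pos: [0.4877, 0.1809, 0.0808]
tool_rot: [0.752, 0.659, 0.0, -0.001]
force: [-2.0, 5.0, 3.4]
finger_gap: 0.0167
grasp_force: 58.0
```

>>> drive_tool --targets '[{"dx":0,"dy":0,"dz":0,"roll":0},{"dx":0,"dy":0,"dz":0,"roll":0},{"dx":0,"dy":0,"dz":0,"roll":0},{"dx":0,"dy":0,"dz":0,"roll":0},{"dx":0.003,"dy":0,"dz":0,"roll":0},{"dx":0.007,"dy":0,"dz":0.004,"roll":0},{"dx":0.007,"dy":0,"dz":0.009,"roll":0},{"dx":0.007,"dy":0,"dz":0.009,"roll":0},{"dx":0.007,"dy":0,"dz":0.009,"roll":0}]' --gripper -1 --force 40

```text
time_s: 5.6
tool_pos: [0.4883, 0.186, 0.0732]
tool_rot: [0.751, 0.66, -0.0, -0.0]
force: [-0.2, 0.1, 0.2]
finger_gap: 0.0855
grasp_force: 0.0
```

Run:
```python
from h import *
s=get_state();print(s["time_s"],s["tool_pos"],s["force"],s["finger_gap"],R.from_quat(s["tool_rot"]).as_matrix())
```

```text
5.6 [0.4883 0.186  0.0732] [-0.2263  0.1027  0.2483] 0.08550103061783067 [[ 0.1289  0.9917 -0.0005]
 [ 0.9917 -0.1289 -0.0003]
 [-0.0004 -0.0004 -1.    ]]
```

>>> drive_tool --targets '[{"dx":0,"dy":0,"dz":0,"roll":0},{"dx":0,"dy":0,"dz":0,"roll":0},{"dx":0,"dy":0,"dz":0,"roll":0},{"dx":0,"dy":0,"dz":0,"roll":0},{"dx":0,"dy":0,"dz":0,"roll":0},{"dx":0,"dy":0,"dz":0,"roll":0},{"dx":0,"dy":0,"dz":0,"roll":0},{"dx":0,"dy":0,"dz":0,"roll":0}]' --gripper 1 --force 40

```text
time_s: 6.4
tool_pos: [0.4884, 0.1861, 0.0738]
tool_rot: [0.751, 0.66, -0.0, -0.0]
force: [-2.5, 0.2, 4.8]
finger_gap: 0.0256
grasp_force: 39.5
```

>>> drive_tool --targets '[{"dx":0.0015,"dy":0,"dz":0,"roll":0},{"dx":0.003,"dy":0,"dz":0,"roll":0},{"dx":0.005,"dy":0,"dz":0,"roll":0},{"dx":0.007,"dy":0,"dz":0,"roll":0},{"dx":0.007,"dy":0,"dz":0,"roll":0}]'

```text
time_s: 6.9
tool_pos: [0.4886, 0.188, 0.0737]
tool_rot: [0.752, 0.659, -0.002, 0.001]
force: [-4.1, -6.8, 8.1]
finger_gap: 0.0246
grasp_force: 39.9
```

Now it yields: about 2 mm at 6.8 N, consistent with the spring. Continuing.

>>> drive_tool --targets '[{"dx":0.002,"dy":0,"dz":0,"roll":0},{"dx":0.004,"dy":0,"dz":0,"roll":0},{"dx":0.006,"dy":0,"dz":0,"roll":0},{"dx":0.008,"dy":0,"dz":0,"roll":0},{"dx":0.008,"dy":0,"dz":0,"roll":0}]'

```text
time_s: 7.4
tool_pos: [0.4892, 0.1927, 0.0737]
tool_rot: [0.752, 0.659, -0.003, 0.001]
force: [-4.4, -8.3, 10.2]
finger_gap: 0.025
grasp_force: 40.1
```

Run:
```python
from h import *
import cv2
s=get_state();print(s["tool_pos"],s["force"],s["finger_gap"])
o=np.zeros((420,800,3),np.uint8)
im=eyes.capture("wrist")[:,:,::-1];o[:,:400]=im[:,80:480]
b=eyes.capture("top")[190:250,195:290,::-1];o[:,400:]=cv2.resize(b,(400,420),interpolation=cv2.INTER_CUBIC);cv2.imwrite("pics/w4.png",o)
```

```text
[0.4892 0.1927 0.0737] [-4.4014 -8.2769 10.2168] 0.025040312450690112
```

>>> drive_tool --targets '[{"dx":0.0015,"dy":0,"dz":0,"roll":0},{"dx":0.003,"dy":0,"dz":0,"roll":0},{"dx":0.003,"dy":0,"dz":0,"roll":0}]'

```text
time_s: 7.8
tool_pos: [0.4894, 0.1943, 0.0737]
tool_rot: [0.752, 0.659, -0.003, 0.001]
force: [-4.0, -10.1, 11.4]
finger_gap: 0.0248
grasp_force: 40.1
```

Run:
```python
from h import *
import cv2
s=get_state();print(s["tool_pos"],s["force"],s["finger_gap"])
o=np.zeros((420,800,3),np.uint8)
im=eyes.capture("wrist")[:,:,::-1];o[:,:400]=im[:,80:480]
b=eyes.capture("top")[190:250,195:290,::-1];o[:,400:]=cv2.resize(b,(400,420),interpolation=cv2.INTER_CUBIC);cv2.imwrite("pics/w5.png",o)
```

```text
[0.4894 0.1943 0.0737] [ -4.0392 -10.0607  11.4487] 0.024842925178709823
```

View pics/w5.png

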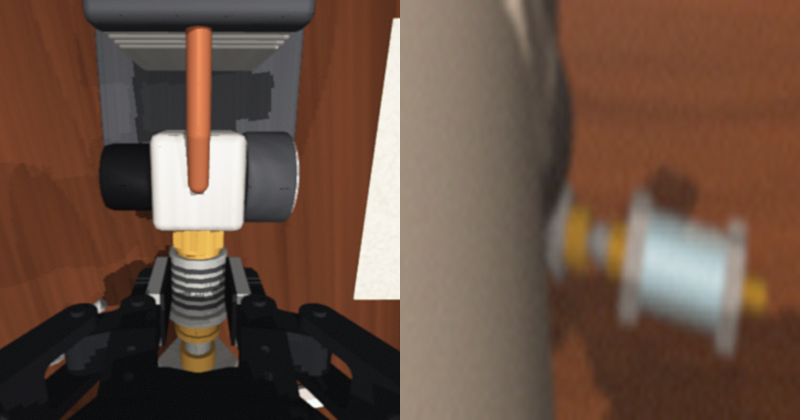

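The picture shows the filter popped loose: the steel plug is visible between the brass mouth and the brass nut in both views. Now I ease the collar forward and let go.

>>> drive_tool --targets '[{"dx":-0.005,"dy":0,"dz":0,"roll":0},{"dx":-0.01,"dy":0,"dz":0,"roll":0},{"dx":-0.012,"dy":0,"dz":0,"roll":0},{"dx":-0.012,"dy":0,"dz":0,"roll":0}]'

```text
time_s: 8.3
tool_pos: [0.4891, 0.1914, 0.0738]
tool_rot: [0.751, 0.66, 0.0, -0.0]
force: [-2.8, 1.4, 6.1]
finger_gap: 0.0247
grasp_force: 39.5
```

>>> drive_tool --targets '[{"dx":0,"dy":0,"dz":0,"roll":0},{"dx":0,"dy":0,"dz":0,"roll":0},{"dx":0,"dy":0,"dz":0,"roll":0},{"dx":0,"dy":0,"dz":0,"roll":0},{"dx":0,"dy":0,"dz":0,"roll":0},{"dx":0,"dy":0,"dz":0,"roll":0}]' --gripper -1

```text
time_s: 8.9
tool_pos: [0.4891, 0.1905, 0.0735]
tool_rot: [0.751, 0.66, 0.0, 0.0]
force: [0.9, -0.1, 0.8]
finger_gap: 0.0856
grasp_force: 0.0
```

Run:
```python
from h import *
import cv2
s=get_state();print(s["time_s"],s["tool_pos"],s["force"],s["finger_gap"],R.from_quat(s["tool_rot"]).as_matrix(),totool([.478,.1076,.0735]))
```

```text
8.9 [0.4891 0.1905 0.0735] [ 0.9199 -0.138   0.8137] 0.08560857642698994 [[ 0.1289  0.9917  0.0001]
 [ 0.9917 -0.1289 -0.    ]
 [-0.      0.0001 -1.    ]] [-0.1116 -0.0005 -0.    ]
```

>>> drive_tool --targets '[{"dx":-0.03,"dy":-0.002,"dz":0,"roll":0},{"dx":-0.06,"dy":-0.002,"dz":0,"roll":0},{"dx":-0.09,"dy":-0.002,"dz":0,"roll":0},{"dx":-0.112,"dy":-0.002,"dz":0,"roll":0},{"dx":-0.112,"dy":-0.002,"dz":0,"roll":0},{"dx":-0.112,"dy":-0.002,"dz":0,"roll":0}]'

```text
time_s: 9.5
tool_pos: [0.4771, 0.1081, 0.0736]
tool_rot: [0.751, 0.66, 0.001, -0.0]
force: [-0.1, 0.8, -0.0]
finger_gap: 0.0851
grasp_force: 0.0
```

Run:
```python
from h import *
import cv2
s=get_state();print(s["tool_pos"],s["force"])
i=eyes.camera_info("wrist");np.save("w6.npy",i,allow_pickle=True)
cv2.imwrite("pics/w6.png",eyes.capture("wrist")[:,:,::-1])
a=R.from_quat(s["tool_rot"]).as_matrix();g=s["tool_pos"]+[0,0,.0235]
for k in (0,.022,.032,-.022,-.032): print(k,proj(i,g+a[:,0]*k+[0,0,.019]))
```

```text
[0.4771 0.1081 0.0736] [-0.114   0.7976 -0.0297]
0 [275.9363 288.7041]
0.022 [275.818  242.1995]
0.032 [275.7607 219.6653]
-0.022 [276.0449 331.4097]
-0.032 [276.0914 349.689 ]
```

View pics/w6.png

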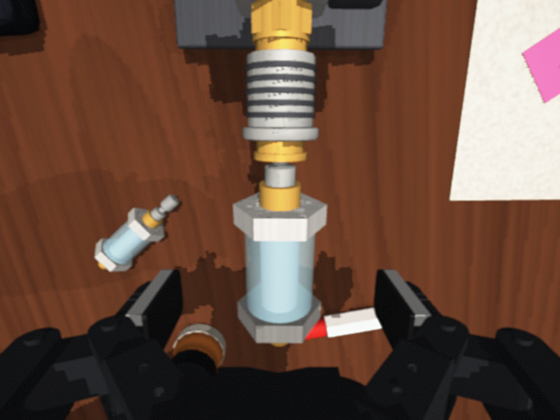

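The filter hangs in the socket between the fingers: caps near rows 225 and 330, axis at column 280. I'll shift 3 mm towards the plug and grip the clear tube.

>>> drive_tool --targets '[{"dx":0.004,"dy":0.001,"dz":0,"roll":0},{"dx":0.004,"dy":0.001,"dz":0,"roll":0},{"dx":0.004,"dy":0.001,"dz":0,"roll":0},{"dx":0.004,"dy":0.001,"dz":0,"roll":0},{"dx":0.004,"dy":0.001,"dz":0,"roll":0},{"dx":0.004,"dy":0.001,"dz":0,"roll":0},{"dx":0.004,"dy":0.001,"dz":0,"roll":0},{"dx":0.004,"dy":0.001,"dz":0,"roll":0}]' --gripper 1 --force 40

```text
time_s: 10.35
tool_pos: [0.478, 0.1107, 0.0736]
tool_rot: [0.751, 0.66, 0.0, -0.0]
force: [0.2, 1.7, 0.4]
finger_gap: 0.0265
grasp_force: 35.4
```

The gap reads 26.5 mm on a 34 mm tube, so the pads hold it above its middle. I'll reopen and go 9 mm lower before drawing it out.

>>> drive_tool --targets '[{"dx":0,"dy":0,"dz":0,"roll":0},{"dx":0,"dy":0,"dz":0,"roll":0},{"dx":0,"dy":0,"dz":0,"roll":0},{"dx":0,"dy":0,"dz":0,"roll":0},{"dx":0,"dy":0,"dz":0.006,"roll":0},{"dx":0,"dy":0,"dz":0.012,"roll":0},{"dx":0,"dy":0,"dz":0.012,"roll":0},{"dx":0,"dy":0,"dz":0.012,"roll":0}]' --gripper -0.4

```text
time_s: 11.15
tool_pos: [0.4777, 0.1102, 0.0642]
tool_rot: [0.751, 0.66, -0.0, -0.0]
force: [-0.4, 0.0, -0.0]
finger_gap: 0.0596
grasp_force: 0.0
```

>>> drive_tool --targets '[{"dx":0,"dy":0,"dz":0,"roll":0},{"dx":0,"dy":0,"dz":0,"roll":0},{"dx":0,"dy":0,"dz":0,"roll":0},{"dx":0,"dy":0,"dz":0,"roll":0},{"dx":0,"dy":0,"dz":0,"roll":0},{"dx":0,"dy":0,"dz":0,"roll":0},{"dx":0,"dy":0,"dz":0,"roll":0}]' --gripper 1 --force 35

```text
time_s: 11.85
tool_pos: [0.4781, 0.1104, 0.0646]
tool_rot: [0.751, 0.66, 0.0, 0.0]
force: [-0.2, 0.4, 1.1]
finger_gap: 0.0326
grasp_force: 35.4
```

The gap is now 32.6 mm, a sound grip. Drawing the filter out along the axis.

>>> drive_tool --targets '[{"dx":-0.008,"dy":0,"dz":0,"roll":0},{"dx":-0.016,"dy":0,"dz":0,"roll":0},{"dx":-0.024,"dy":0,"dz":0,"roll":0},{"dx":-0.032,"dy":0,"dz":0,"roll":0},{"dx":-0.04,"dy":0,"dz":0,"roll":0},{"dx":-0.048,"dy":0,"dz":0,"roll":0},{"dx":-0.056,"dy":0,"dz":0,"roll":0},{"dx":-0.064,"dy":0,"dz":0,"roll":0},{"dx":-0.072,"dy":0,"dz":0,"roll":0},{"dx":-0.072,"dy":0,"dz":0,"roll":0}]'

```text
time_s: 12.85
tool_pos: [0.4708, 0.0557, 0.0645]
tool_rot: [0.752, 0.659, -0.0, 0.0]
force: [0.7, -0.2, -1.6]
finger_gap: 0.0325
grasp_force: 35.3
```

>>> drive_tool --targets '[{"dx":-0.02,"dy":0.005,"dz":-0.03,"roll":0},{"dx":-0.05,"dy":0.015,"dz":-0.053,"roll":-0.01},{"dx":-0.09,"dy":0.03,"dz":-0.053,"roll":-0.02},{"dx":-0.13,"dy":0.043,"dz":-0.053,"roll":-0.039},{"dx":-0.17,"dy":0.056,"dz":-0.053,"roll":-0.039},{"dx":-0.21,"dy":0.07,"dz":-0.053,"roll":-0.039},{"dx":-0.25,"dy":0.083,"dz":-0.053,"roll":-0.039},{"dx":-0.29,"dy":0.096,"dz":-0.053,"roll":-0.039},{"dx":-0.33,"dy":0.108,"dz":-0.053,"roll":-0.039},{"dx":-0.365,"dy":0.119,"dz":-0.053,"roll":-0.039},{"dx":-0.39,"dy":0.127,"dz":-0.053,"roll":-0.039},{"dx":-0.39,"dy":0.127,"dz":-0.053,"roll":-0.039}]'

```text
time_s: 14.05
tool_pos: [0.5275, -0.2492, 0.1044]
tool_rot: [0.732, 0.681, -0.001, 0.001]
force: [-0.3, -0.1, -0.9]
finger_gap: 0.0322
grasp_force: 35.4
```

>>> drive_tool --targets '[{"dx":0,"dy":0,"dz":0,"roll":0},{"dx":0,"dy":0,"dz":0,"roll":0}]'

```text
time_s: 14.25
tool_pos: [0.5278, -0.2437, 0.1038]
tool_rot: [0.73, 0.683, 0.0, -0.001]
force: [0.2, -0.0, -0.9]
finger_gap: 0.0321
grasp_force: 35.4
```

Run:
```python
from h import *
import cv2
s=get_state();print(s["tool_pos"],s["force"],s["finger_gap"],R.from_quat(s["tool_rot"]).as_matrix())
i=eyes.camera_info("side");o=np.zeros((420,800,3),np.uint8)
w=eyes.camera_info("wrist")
im=eyes.capture("wrist")[:,:,::-1];o[:,:400]=im[:,80:480]
b=eyes.capture("side")[190:400,280:480,::-1];o[:,400:]=cv2.resize(b,(400,420),interpolation=cv2.INTER_CUBIC);cv2.imwrite("pics/w7.png",o)
for z in (.019,.024,.029,.034): print(z,[ (proj(i,s["tool_pos"]+[0,0,z])-[280,190])*2+[400,0] ])
```

```text
[ 0.5278 -0.2437  0.1038] [ 0.1882 -0.0326 -0.8771] 0.03211006790834474 [[ 0.0661  0.9978 -0.0005]
 [ 0.9978 -0.0661  0.0015]
 [ 0.0015 -0.0006 -1.    ]]
0.019 [array([512.04  , 213.6935])]
0.024 [array([512.6807, 209.3308])]
0.029 [array([513.3268, 204.9314])]
0.034 [array([513.9783, 200.4947])]
```

View pics/w7.png

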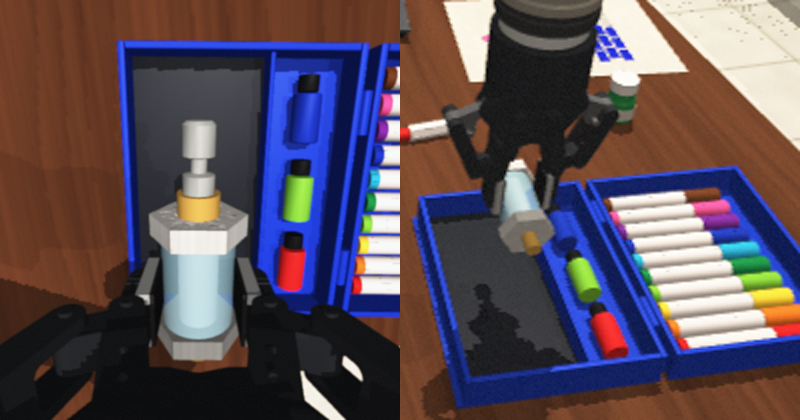

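The filter is held squarely above the compartment: tube at about (200,280) in the wrist view, (520,196) in the side crop. Lowering in stages, watching the force.

>>> drive_tool --targets '[{"dx":0,"dy":0,"dz":0.03,"roll":0},{"dx":0,"dy":0,"dz":0.06,"roll":0},{"dx":0,"dy":0,"dz":0.085,"roll":0},{"dx":0,"dy":0,"dz":0.105,"roll":0},{"dx":0,"dy":0,"dz":0.115,"roll":0},{"dx":0,"dy":0,"dz":0.115,"roll":0}]'

```text
time_s: 14.95
tool_pos: [0.5272, -0.2449, 0.0172]
tool_rot: [0.731, 0.683, -0.0, -0.001]
force: [0.3, 0.7, -0.4]
finger_gap: 0.0322
grasp_force: 35.4
```

>>> drive_tool --targets '[{"dx":0,"dy":0,"dz":0.004,"roll":0},{"dx":0,"dy":0,"dz":0.008,"roll":0},{"dx":0,"dy":0,"dz":0.008,"roll":0}]'

```text
time_s: 15.25
tool_pos: [0.5279, -0.2455, 0.0122]
tool_rot: [0.731, 0.683, 0.0, 0.0]
force: [-0.0, 0.1, -1.5]
finger_gap: 0.0325
grasp_force: 35.4
```

>>> drive_tool --targets '[{"dx":0,"dy":0,"dz":0.003,"roll":0},{"dx":0,"dy":0,"dz":0.006,"roll":0},{"dx":0,"dy":0,"dz":0.006,"roll":0}]'

```text
time_s: 15.55
tool_pos: [0.5275, -0.2454, 0.0072]
tool_rot: [0.731, 0.683, -0.0, -0.0]
force: [0.8, -0.3, -0.9]
finger_gap: 0.032
grasp_force: 35.4
```

>>> drive_tool --targets '[{"dx":0,"dy":0,"dz":0.002,"roll":0},{"dx":0,"dy":0,"dz":0.004,"roll":0},{"dx":0,"dy":0,"dz":0.004,"roll":0}]'

```text
time_s: 15.85
tool_pos: [0.5275, -0.2454, 0.0042]
tool_rot: [0.731, 0.683, -0.0, -0.0]
force: [0.2, 0.5, -1.5]
finger_gap: 0.0322
grasp_force: 35.4
```

>>> drive_tool --targets '[{"dx":0,"dy":0,"dz":0.002,"roll":0},{"dx":0,"dy":0,"dz":0.004,"roll":0},{"dx":0,"dy":0,"dz":0.004,"roll":0}]'

```text
time_s: 16.15
tool_pos: [0.5275, -0.2454, 0.0012]
tool_rot: [0.731, 0.683, -0.0, -0.0]
force: [-0.1, 0.2, -1.9]
finger_gap: 0.0323
grasp_force: 35.4
```

>>> drive_tool --targets '[{"dx":0,"dy":0,"dz":0.002,"roll":0},{"dx":0,"dy":0,"dz":0.004,"roll":0},{"dx":0,"dy":0,"dz":0.004,"roll":0}]'

```text
time_s: 16.45
tool_pos: [0.5276, -0.2454, -0.0018]
tool_rot: [0.731, 0.683, -0.0, -0.0]
force: [-0.0, 0.7, -0.9]
finger_gap: 0.0329
grasp_force: 35.4
```

>>> drive_tool --targets '[{"dx":0,"dy":0,"dz":0.002,"roll":0},{"dx":0,"dy":0,"dz":0.004,"roll":0},{"dx":0,"dy":0,"dz":0.004,"roll":0}]'

```text
time_s: 16.75
tool_pos: [0.528, -0.2451, -0.0039]
tool_rot: [0.731, 0.683, 0.0, -0.0]
force: [-1.5, 1.7, 5.8]
finger_gap: 0.032
grasp_force: 36.1
```

>>> drive_tool --targets '[{"dx":0,"dy":0,"dz":0.002,"roll":0},{"dx":0,"dy":0,"dz":0.002,"roll":0}]'

```text
time_s: 16.95
tool_pos: [0.5281, -0.2443, -0.0051]
tool_rot: [0.731, 0.683, 0.001, -0.001]
force: [-1.6, 4.3, 8.4]
finger_gap: 0.0325
grasp_force: 37.0
```

The filter has touched the floor. I'll open only part way, since the walls are near, then lift away.

>>> drive_tool --targets '[{"dx":0,"dy":0,"dz":-0.002,"roll":0},{"dx":0,"dy":0,"dz":-0.002,"roll":0},{"dx":0,"dy":0,"dz":-0.002,"roll":0},{"dx":0,"dy":0,"dz":-0.002,"roll":0},{"dx":0,"dy":0,"dz":-0.002,"roll":0},{"dx":0,"dy":0,"dz":-0.002,"roll":0}]' --gripper -0.25

```text
time_s: 17.55
tool_pos: [0.5277, -0.2456, -0.0046]
tool_rot: [0.731, 0.683, -0.0, -0.0]
force: [0.7, -0.2, -0.1]
finger_gap: 0.0537
grasp_force: 0.0
```

>>> drive_tool --targets '[{"dx":0,"dy":0,"dz":-0.01,"roll":0},{"dx":0,"dy":0,"dz":-0.03,"roll":0},{"dx":0,"dy":0,"dz":-0.06,"roll":0},{"dx":0,"dy":0,"dz":-0.1,"roll":0},{"dx":0,"dy":0,"dz":-0.15,"roll":0},{"dx":0,"dy":0,"dz":-0.2,"roll":0},{"dx":0,"dy":0,"dz":-0.25,"roll":0},{"dx":0,"dy":0,"dz":-0.25,"roll":0},{"dx":0,"dy":0,"dz":-0.25,"roll":0}]'

```text
time_s: 18.45
tool_pos: [0.5283, -0.2459, 0.1848]
tool_rot: [0.731, 0.683, 0.001, 0.001]
force: [0.2, 0.2, -0.5]
finger_gap: 0.0532
grasp_force: 0.0
```

Run:
```python
from h import *
import cv2
s=get_state();print(s["tool_pos"],s["force"])
n="wrist";i=eyes.camera_info(n);im=eyes.capture(n);cv2.imwrite("pics/end_w.png",im[:,:,::-1])
hsv=cv2.cvtColor(im,cv2.COLOR_RGB2HSV)
m=cv2.inRange(hsv,(85,25,110),(108,110,255));k,l,st,ce=cv2.connectedComponentsWithStats(m)
for a in range(1,k):
    if st[a,4]>150: print("lightblue",st[a],ce[a],onplane(i,*ce[a],.03))
m=cv2.inRange(hsv,(15,110,130),(30,255,255));k,l,st,ce=cv2.connectedComponentsWithStats(m)
for a in range(1,k):
    if st[a,4]>25: print("brass",st[a],ce[a],onplane(i,*ce[a],.025))
```

```text
[ 0.5283 -0.2459  0.1848] [ 0.1932  0.1869 -0.5059]
lightblue [ 262  173   32   43 1253] [277.2953 194.6089] [ 0.5289 -0.2472  0.03  ]
brass [269 151  18  11 186] [277.5538 156.0538] [ 0.5319 -0.2087  0.025 ]
brass [402 209   8  13  98] [405.3571 214.9694] [ 0.6631 -0.2798  0.025 ]
brass [483 209  38  15 485] [501.7505 215.6742] [ 0.7656 -0.2878  0.025 ]
brass [272 228  11   8  82] [277.     231.2683] [ 0.5258 -0.2886  0.025 ]
brass [484 230  32   6 135] [498.8074 232.8222] [ 0.7648 -0.307   0.025 ]
```

The filter lies at about (0.529, -0.247), level and about 14 mm from the compartment centre along it, and the hand is clear. Handing in.

```bash
python3 -c "
from rig import job_done
print(job_done())"
```

```text
the job is handed in; nothing more can be done
None
```

The filter popped loose, was drawn out, and now lies in the empty compartment of the blue case about 14 mm from its centre; I handed the job in at about 18.5 s of 56 s without directly checking that the collar had sprung home or that the loose items were unmoved, and no verdict came back.

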